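# Set the cycler's lid pressure four clicks tighter and start the run

## Robot

A 6-joint arm with a two-finger parallel gripper is mounted at the origin on the work surface. World frame = base frame: x ahead of the robot, y to its left, z up, the work surface at z = 0. Lengths are in m, angles in degrees, forces in N, time in s.
With the tool pointing down it reaches from about 0.35 to 0.95 m from the base axis. Payload 17.4 kg.
Tool frame: the origin (TCP) lies midway between the tips of the shut fingers; the grasp point (between the pads) lies 19 mm behind it; z points along the fingers, x is the direction in which the jaws open and shut, and the axes are right-handed (so a half turn about z gives the same grasp; the last joint's range is limited). The gripper opens to 93 mm and grips with 3 to 60 N. Pads are 15 mm wide; open, the fingers measure 128 mm over their backs; the gripper's body (75 mm by 188 mm) begins 65 mm behind the grasp point.
Start: joints at [-67.483, 6.646, 82.598, -0, 90.757, -2.166], TCP at [0.282, -0.613, 0.197] pointing down, gripper open.
Joint ranges: [-162.19, 162.19], [-47.58, 125.68], [4.15, 143.07], [-65.23, 245.23], [0.69, 171.88], [-170.13, 170.13]. Speed limits (degrees/s): [108.29, 108.29, 127.2, 180, 180, 180].

## Interface

Orientations are given as a 3x3 rotation matrix whose columns are the frame's x, y, z axes.
In Python, from station import manip gives the robot as it stands.
- The arm moves only by the shell command python3 -m creep 'ROWS' [OPENING] [FORCE]. ROWS is text: rows parted by semicolons, each of 4 numbers parted by spaces: the shift along the tool's x, y, z in mm, then the turn about the tool's z in degrees. A call has 1 to 10 rows; each row is the pose to reach, as a shift and turn from the pose commanded when the call began, along the tool's axes at that moment; what a row does not reach only later rows make up. A row lasts 1/12 s, in which the tool goes at most 41.7 mm and 7.16 degrees, less where a joint would pass 70% of its speed; a pose out of reach is approached as far as the arm can. A call with a gripper value outside its range is refused whole. OPENING is the closure, from -1 (fully open) to 1 (shut), set as the call begins (- or left out, the last holds). The fingers move at their own pace and stop on an object; FORCE is the grip in N (left out, the last holds). Time passes only in rows, so rows that repeat a pose let the fingers close. It gives the time, the measured TCP pose, the force and the opening at its end, in the units of the state.
- manip.read_state(): the state, without advancing time (a new reading comes with each control period).
- manip.read_camera(name): name is "scene" or "top" or "wrist"; returns a dict with "color" (384x512x3 uint8, red, green, blue), "fx", "fy", "cx", "cy" (pixels), "D" ([k1, k2, p1, p2, k3] as OpenCV has them; the pictures are not rectified), "cam_to_world" (4x4, takes a point from camera to world coordinates); the wrist camera has in their place "T_tool_cam" (4x4, takes a point from camera to tool coordinates, whose origin is the TCP and whose axes are the tool frame's). Camera axes: x right, y up, looking along -z (the intrinsics and any distortion apply to the point x, -y, -z); pixel columns grow to the right and rows downward; lengths in m; the calibration is good to about 2 mm. A picture is of the moment at which its call begins: read the wrist's pose just before it. There is no depth.
- manip.sign_off(): hands the job in, once; it reports no verdict.
Trained networks look in the newest picture that a camera, given by its name, has taken for a name from the list of things; names that differ only in an ending like _2 or _b are one class to them, and where a whole thing is asked for, a point or a joint stands for the part that bears it (a point fixed in the world has none). Each returns a list of dicts, best first, with "conf" (0 to 1); they miss things now and then, are a little off and sometimes report something else, mostly with a low value. They report only what shows in the picture. A call takes as long as a camera call.
- manip.find_in(camera, target): "uv" ([column, row] in pixels, amid what is visible of it).
The state is a dict: "t": time; "joints": joint angles; "dq": joint speeds; "joint_efforts": joint torques, N m; "ee_pos": TCP position; "tcp_rot": TCP orientation; "ft_force": force on the tool from outside, world axes, zero at the start; "torque": the same for the moment, N m; "opening": finger opening in m.
Only numpy, scipy, OpenCV 4.12 (cv2) and the standard library are available. Lean on these libraries where they do the work, as an engineer would, in place of code of your own. Each camera call takes 0.05 s, during which the arm holds its last target. There are 200 camera calls.

## Task

The plate is already in the thermal cycler and its lid is shut. Push the three-lobed pressure wheel on top of the lid round with a fingertip exactly four clicks clockwise (seen from above), so that it rests in the fourth click, and only then press the big start key on the front panel fully down and let it come back up. Do not grip the wheel or lift the lid, and leave everything else on the bench where it stands.

Things in the scene. Friction and masses are not known exactly. Their poses are not given: they have to be found in the camera images.
- cycler: Thermal cycler, ivory, 220 wide (y), 390 deep (x), fixed to the bench. Origin: centre of width, on the bench; its front (panel) faces its own -x, front edge at x -175. Front panel slopes 22 deg up from z 62 at the front edge to z 110 at x -55. Above it the shut lid (190 x 190): x -40 to 150, step z 162, flat top 160 x 160 at z 170. No part of it is taller than the wheel.
- wheel_turn (a joint): Angle of the wheel in rad, growing CLOCKWISE seen from above. Spring click stop: it rests only in clicks 0.349 rad (20 deg) apart, at whole multiples of 0.349; starts in the click at 0, 1, 2 or 3 x 0.349; end stops at -0.87 and 3.67. Leaving a click takes 0.2 N m (about 5 to 6 N on a lobe); past half way it snaps on into the next click by itself, a little ahead of the finger.
- wheel_center (a point): On the upright wheel axis, at half height of the lobes, 45 mm from the cycler's origin towards its +x. The wheel is dark, 3 equal lobes 120 deg apart, 90 over the lobe tips: each lobe is 20 wide, with a round end of radius 10 centred 35 from the axis; hub radius 23. Lobes 22 tall, this point 11 above their underside, 26 above the lid's top. Fingers fit in the gaps between the lobes.
- wheel_mark (a point): Point on the lobe that carries the thin white index line, 40 mm from the axis, at the height of wheel_center: gives the direction of that lobe; the others are at +-120 deg. It turns with the wheel.
- lid (a joint): Lid angle in rad, 0 = shut; grows as its front edge is lifted (hinge at the rear). Held shut by its weight (1.1 kg) only; it is to stay shut. It does not give way under a sideways push on the wheel.
- start_key (a joint): Travel of the start key in m, 0 = up, 0.004 = fully down, square to the sloping panel. Spring return: 1.6 N at the start, 4.8 N fully down, then a hard stop.
- start_key_top (a point): Centre of the top face of the start key: the one big raised key, grey, 36 wide x 26 up the slope, in a dark frame low on the right of the panel as one faces it (cycler's -y side). Its top stands 8 mm proud of the panel, tilted 22 deg towards the front like the panel; the press direction is into the panel. The small keys above it are flat.
- tube_rack: Loose rack of small tubes, 125 x 85 x 40 tall, origin under its centre; stands left of the cycler. Leave alone.
- tip_box: Loose shut box of pipette tips, 124 x 86 x 66 tall, origin under its centre; stands right of the cycler. Leave alone.
- seal_paddle: Loose white plate-sealing paddle, 155 x 60 x 12 tall with a narrow handle, lying in front of the cycler. Leave alone.
- marker: Loose dark marker pen, 130 long, 13 thick, lying in front of the cycler on the right. Leave alone.
- scanner: Loose white hand-held barcode scanner, 175 x 68 x 46 tall, far left on the bench. Leave alone.
- mouse: Loose white computer mouse, 108 x 60 x 34 tall, right on the bench. Leave alone.
- reagent: Loose amber reagent jar, 72 across, 150 tall, origin under its centre; far right. Leave alone.
- pipette: Loose white micropipette, 245 long, 26 thick, lying far left on the bench. Leave alone.
- wheel: The dark three-lobed pressure wheel, to be pushed on the flank of a lobe and not gripped. Origin on the wheel axis at the underside of the hub, 14 mm above the lid's top; at yaw equal to the cycler's (joint wheel_turn 0) the marked lobe points along the cycler's -x, towards the panel.

How it is judged:
By the outcome, as a careful person would: the job done as asked, in the order asked, and still so for the second after the job is handed in, with the robot touching nothing.
It also fails if it takes over 70 s, if anything falls off the work surface, if the arm or the gripper's body presses on something with over 40 N, if the wrist force passes 120 N, or if a joint passes its speed limit or range.

## Working session

There is one attempt and no reset: what is moved stays moved. The work goes in short steps, Python scripts to look and compute and a shell command to move; the robot and the scene stay as the last step left them, time stands still between calls to the robot, and variables do not carry over. Pictures are saved under pics/ and viewed, about 8 in all and at most 12, crops included, and the job is handed in when it is done.

```bash
ls; mkdir -p pics; cat > h.py <<'E'
import numpy as np, cv2
from station import manip
def cam(name):
    s=manip.read_state(); c=manip.read_camera(name)
    if name=="wrist":
        T=np.eye(4);T[:3,:3]=np.array(s["tcp_rot"]);T[:3,3]=s["ee_pos"]
        M=T@np.array(c["T_tool_cam"])
    else: M=np.array(c["cam_to_world"])
    K=np.array([[c["fx"],0,c["cx"]],[0,c["fy"],c["cy"]],[0,0,1.]])
    return c["color"],K,np.array(c["D"],float),M
def ray(uv,K,D,M):
    p=cv2.undistortPoints(np.array([[uv]],float),K,D)[0,0]
    d=M[:3,:3]@np.array([p[0],-p[1],-1.]); return M[:3,3],d
def at_z(uv,z,K,D,M):
    o,d=ray(uv,K,D,M); return o+d*(z-o[2])/d[2]
def proj(P,K,D,M):
    q=(np.atleast_2d(P)-M[:3,3])@M[:3,:3]; q=q*[1,-1,-1]
    return cv2.projectPoints(q,np.zeros(3),np.zeros(3),K,D)[0][:,0]
def save(im,f,s=1.5): cv2.imwrite(f,cv2.resize(im[:,:,::-1],None,fx=s,fy=s,interpolation=cv2.INTER_CUBIC))
E
python3 - <<'E'
from h import *
s=manip.read_state(); print(s)
for n in("top","scene"):
    im,K,D,M=cam(n); save(im,f"pics/{n}0.png"); print(n,M[:3,3].round(3))
    for t,z in(("wheel",.2),("wheel_center",.196),("wheel_mark",.196),("start_key_top",.09),("cycler",.17),("tip_box",.066),("tube_rack",.04)):
        for r in manip.find_in(n,t)[:2]: print(t,np.round(r["uv"],1),round(r["conf"],2),at_z(r["uv"],z,K,D,M).round(3))
E
```

```text
pics
{'t': 0.0, 'joints': array([-6.74847749e+01,  6.67369647e+00,  8.26373311e+01, -1.16600749e-03,
        9.07570802e+01, -2.16872509e+00]), 'dq': array([-0.03320722, -0.06629171, -0.01190698,  0.03438798, -0.03940707,
        0.01523695]), 'joint_efforts': array([ 2.57724598e-03, -7.21258664e+01, -6.22608376e+01,  7.81868678e-02,
        2.38197763e-02, -1.03928853e-04]), 'ee_pos': array([ 0.28174856, -0.61311554,  0.19579306]), 'tcp_rot': array([[ 4.17612049e-01, -9.08625309e-01, -4.73986829e-04],
       [-9.08624655e-01, -4.17612318e-01,  1.09030580e-03],
       [-1.18862218e-03, -2.46487199e-05, -9.99999293e-01]]), 'ft_force': array([ 0.21354518,  0.11832649, -1.11817411]), 'torque': array([ 0.00994353, -0.01583253,  0.02509408]), 'opening': 0.09312158871567959}
top [ 0.319 -0.013  1.485]
wheel [263.1 149.4] 0.6 [ 0.679 -0.002  0.2  ]
wheel [115.1 244.2] 0.47 [0.365 0.468 0.2  ]
wheel_center [259.8 150.2] 0.55 [0.677 0.009 0.196]
wheel_mark [262.6 149.5] 0.86 [ 0.679 -0.     0.196]
wheel_mark [418.7 198.2] 0.63 [ 0.522 -0.506  0.196]
start_key_top [293.2 208.2] 0.44 [ 0.5   -0.107  0.09 ]
start_key_top [260.6 155.4] 0.22 [0.687 0.008 0.09 ]
cycler [261.6 164.3] 0.68 [0.636 0.003 0.17 ]
tip_box [323.3 164. ] 0.88 [ 0.664 -0.217  0.066]
tube_rack [212.5 211.1] 0.77 [0.494 0.179 0.04 ]
tube_rack [292.6 207.7] 0.21 [ 0.509 -0.108  0.04 ]
scene [1.097 0.767 0.886]
wheel [231.5 190.5] 0.53 [0.677 0.002 0.2  ]
wheel_center [232.5 190.1] 0.72 [ 0.671 -0.002  0.196]
wheel_mark [235.9 191.3] 0.55 [0.665 0.009 0.196]
cycler [227.2 222.9] 0.81 [0.747 0.096 0.17 ]
tip_box [201.6 189.4] 0.89 [ 0.687 -0.214  0.066]
tube_rack [301.1 239.2] 0.7 [0.515 0.175 0.04 ]
tube_rack [232.2 189.7] 0.65 [ 0.574 -0.179  0.04 ]
```

```bash
python3 - <<'E'
from h import *
im,K,D,M=cam("top"); save(im[90:270,170:370],"pics/topc.png",4)
E
```

```text
(no output)
```

View pics/topc.png

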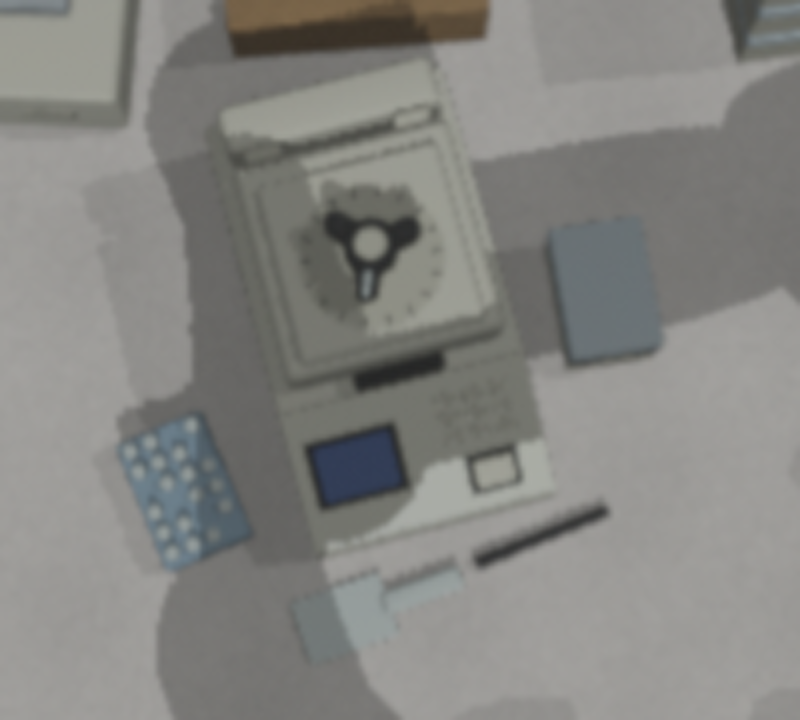

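The crop shows the wheel centre at about (262.7,150.7) in the full image and the marked lobe at about (261.5,165). The key is at about (293.5,207.5). The cycler is yawed about +14.5°, so the wheel seems to start in click 1. I'll lift, shut the fingers and look from above.

```bash
python3 -m creep '0 0 -40 0;0 0 -80 0;0 0 -120 0;0 0 -150 0' 1 20; python3 - <<'E'
from h import *
c=manip.read_camera("wrist"); print(np.round(c["T_tool_cam"],3),c["fx"],c["cx"],c["cy"])
E
```

```text
t: 1.18
ee_pos: [0.2818, -0.6132, 0.3503]
tcp_rot: [[0.418, -0.909, 0.001], [-0.909, -0.418, -0.002], [0.003, 0.0, -1.0]]
ft_force: [-0.4, -0.2, 0.3]
opening: 0.071
[[ 1.    -0.    -0.001  0.   ]
 [-0.    -0.964 -0.268 -0.073]
 [-0.001  0.268 -0.964 -0.188]
 [ 0.     0.     0.     1.   ]] 293.78340750119816 255.9421689378534 194.77305008523234
```

```bash
python3 -m creep '-390 -615 0 0;-390 -615 0 0;-390 -615 0 0;-390 -615 0 0;-390 -615 0 0;-390 -615 0 0;-390 -615 0 0;-390 -615 0 0;-390 -615 0 0;-390 -615 0 0' 1 20
```

```text
t: 2.07
ee_pos: [0.5091, -0.2617, 0.3468]
tcp_rot: [[0.417, -0.909, 0.0], [-0.909, -0.417, -0.0], [0.0, -0.0, -1.0]]
ft_force: [1.4, -0.5, 0.6]
opening: 0.002
```

```bash
python3 -m creep '-168 -263 0 0;-168 -263 0 0;-168 -263 0 0;-168 -263 0 0;-168 -263 0 0;-168 -263 0 0;-168 -263 0 0;-168 -263 0 0;-168 -263 0 0;-168 -263 0 0'; python3 - <<'E'
from h import *
im,K,D,M=cam("wrist"); save(im,"pics/w1.png"); print(M.round(3))
for t,z in(("wheel_center",.207),("wheel_mark",.207),("start_key_top",.09)):
    for r in manip.find_in("wrist",t)[:2]: print(t,np.round(r["uv"],1),round(r["conf"],2),at_z(r["uv"],z,K,D,M).round(4))
E
```

```text
t: 2.9
ee_pos: [0.6776, -0.0002, 0.3458]
tcp_rot: [[0.419, -0.908, -0.001], [-0.908, -0.419, -0.0], [-0.0, 0.001, -1.0]]
ft_force: [-0.4, -0.7, 1.0]
opening: 0.0006
[[ 0.419  0.874  0.244  0.744]
 [-0.908  0.404  0.113  0.03 ]
 [ 0.    -0.269  0.963  0.534]
 [ 0.     0.     0.     1.   ]]
```

View pics/w1.png

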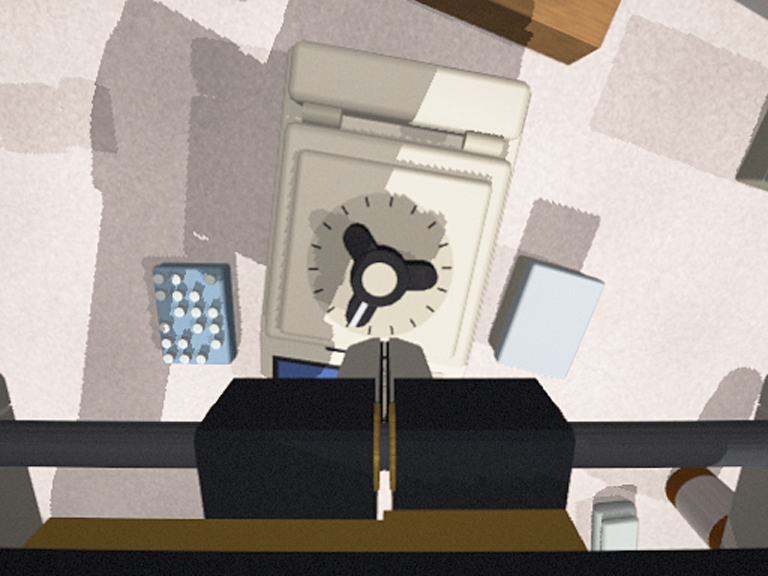

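The wrist view shows the hub at about (253,188) px. The marked lobe points down-left, and the other two are at about (238,158) and (288,182). Next I'll fit the wheel pose and the cycler yaw.

```bash
cat > fit.py <<'E'
from h import *
from scipy.optimize import minimize
def wheel_poly(cx,cy,th,z):  # th deg of marked lobe
    out=[]
    for k in range(3):
        a=np.radians(th+120*k); u=np.array([np.cos(a),np.sin(a)]); n=np.array([-u[1],u[0]])
        t=np.linspace(-90,90,15)*np.pi/180
        p=[(0,-.01)]+[(.035+.01*np.cos(x),.01*np.sin(x)) for x in t]+[(0,.01)]
        out.append(np.array([[cx,cy]+x*u+y*n for x,y in p]))
    t=np.linspace(0,2*np.pi,40); out.append(np.c_[cx+.023*np.cos(t),cy+.023*np.sin(t)])
    return [np.c_[p,np.full(len(p),z)] for p in out]
def fit_wheel(im,K,D,M,c0,ths,zb=.185,zt=.207,S=4):
    dark=(im.max(2)<75)
    uv=proj([[c0[0],c0[1],.2]],K,D,M)[0]; r=75; u0,v0=int(uv[0])-r,int(uv[1])-r
    d=cv2.resize(dark[max(v0,0):v0+2*r,max(u0,0):u0+2*r].astype(np.float32),None,fx=S,fy=S)
    off=np.array([max(u0,0),max(v0,0)])
    # keep what lies within 55 mm
    t=np.linspace(0,2*np.pi,60); R=np.zeros(d.shape,np.uint8)
    cp=proj(np.c_[c0[0]+.052*np.cos(t),c0[1]+.052*np.sin(t),np.full(60,.2)],K,D,M)
    cv2.fillPoly(R,[np.int32((cp-off+.5)*S)],1)
    def cost(p):
        m=np.zeros(d.shape,np.uint8)
        for z in(zb,zt):
            for q in wheel_poly(p[0]/1e3,p[1]/1e3,p[2],z):
                cv2.fillPoly(m,[np.int32((proj(q,K,D,M)-off+.5)*S)],1)
        return float((np.abs(m-d)*R).sum())/float(R.sum())
    best=None
    for th in ths:
        s=minimize(cost,[c0[0]*1e3,c0[1]*1e3,th],method="Nelder-Mead",options=dict(initial_simplex=[[c0[0]*1e3,c0[1]*1e3,th],[c0[0]*1e3+4,c0[1]*1e3,th+2],[c0[0]*1e3,c0[1]*1e3+4,th-2],[c0[0]*1e3,c0[1]*1e3,th+6]],xatol=.05,fatol=1e-4))
        if best is None or s.fun<best.fun: best=s
    return best.x,best.fun
E
python3 - <<'E'
from fit import *
im,K,D,M=cam("wrist")
print(at_z((253.3,188),.207,K,D,M))
print(fit_wheel(im,K,D,M,at_z((253.3,188),.207,K,D,M)[:2],(165,175,185)))
# cycler yaw: flat top edges z .17, front/side picks from view (px in 1.5x view)
P=lambda u,v,z:at_z((u/1.5,v/1.5),z,K,D,M)[:2]
for n,a,b,z in(("lid top rear",(297,150),(492,183),.17),("lid top left",(297,150),(279,332),.17),("lid rt",(492,183),(447,362),.17)):
    p,q=P(*a,z),P(*b,z); print(n,p.round(3),q.round(3),np.linalg.norm(q-p).round(3),np.degrees(np.arctan2(*(q-p)[::-1])).round(1))
im,K,D,M=cam("top")
print(fit_wheel(im,K,D,M,at_z((262.75,150.75),.207,K,D,M)[:2],(165,175,185)))
P=lambda u,v,z:at_z((170+u/4,90+v/4),z,K,D,M)
a,b=P(325,553,.062),P(555,492,.062); print("front",a,b,np.linalg.norm(a-b),np.degrees(np.arctan2(a[1]-b[1],a[0]-b[0]))-90)
print("key",P(494,470,.09))
E
```

```text
[ 0.66636876 -0.00450247  0.207     ]
(array([ 6.69937246e+02, -1.61246141e-01,  1.75405944e+02]), np.float64(0.12265085780613998))
lid top rear [0.728 0.096] [ 0.77  -0.056] 0.158 -74.6
lid top left [0.728 0.096] [0.579 0.054] 0.155 -164.2
lid rt [ 0.77  -0.056] [ 0.615 -0.094] 0.16 -166.3
(array([701.54435818,  95.87206652, 136.21614064]), np.float64(0.17795666920121658))
front [0.43206038 0.03827441 0.062     ] [ 0.48730287 -0.16323362  0.062     ] 0.20894310011422898 15.330714163209393
key [ 0.50272267 -0.10776728  0.09      ]
```

```bash
python3 - <<'E'
from fit import *
def tri(L):
    A=np.zeros((3,3));b=np.zeros(3)
    for o,d in L:
        d=d/np.linalg.norm(d);Q=np.eye(3)-np.outer(d,d);A+=Q;b+=Q@o
    return np.linalg.solve(A,b)
im,K,D,M=cam("wrist"); w=ray((253.3,188),K,D,M)
x,f=fit_wheel(im,K,D,M,(.668,-.002),(170,175,180)); print(x,f)
big=cv2.resize(im,None,fx=6,fy=6,interpolation=cv2.INTER_CUBIC)
for z,c in((.185,(255,0,0)),(.207,(0,255,0))):
    for q in wheel_poly(x[0]/1e3,x[1]/1e3,x[2],z): cv2.polylines(big,[np.int32((proj(q,K,D,M)+.5)*6)],False,c,1)
A=big[136*6:236*6,203*6:303*6]
im,K,D,M=cam("top"); t=ray((262.75,150.75),K,D,M); print("top at .207",at_z((262.75,150.75),.207,K,D,M),"tri",tri([w,t]))
big=cv2.resize(im,None,fx=12,fy=12,interpolation=cv2.INTER_CUBIC)
for z,c in((.185,(255,0,0)),(.207,(0,255,0))):
    for q in wheel_poly(x[0]/1e3,x[1]/1e3,x[2],z): cv2.polylines(big,[np.int32((proj(q,K,D,M)+.5)*12)],False,c,1)
B=big[126*12:176*12,238*12:288*12]
save(np.hstack([A,B]),"pics/ov.png",2/3)
E
```

```text
[ 6.69733229e+02 -2.57102996e-01  1.75419306e+02] 0.12140396243606469
top at .207 [ 0.6722213  -0.00090868  0.207     ] tri [ 0.66906593 -0.00212     0.21930942]
```

View pics/ov.png

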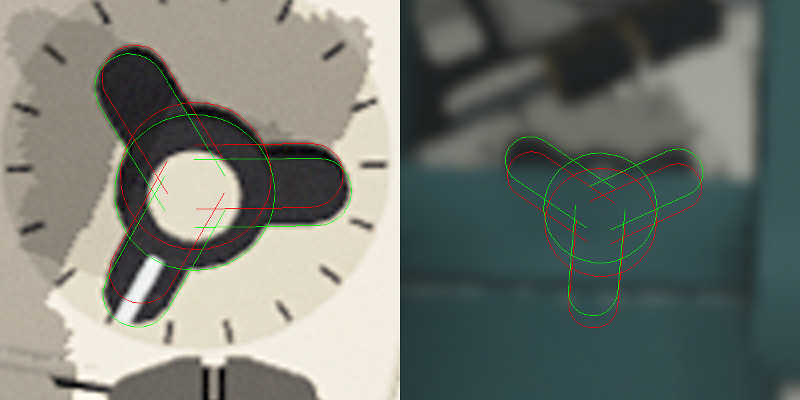

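The overlay fits well. The wheel axis is at (0.6697, -0.0003), the marked lobe is at 175.4° and the cycler yaw is about 15.2°, so the wheel starts in click 1 and the target is the marked lobe at about 95.4°. I'll bring the finger into the gap next to the lobe at -64.6°.

```bash
python3 -m creep '43 -17 0 0;43 -17 0 0;43 -17 0 0;43 -17 30 0;43 -17 60 0;43 -17 90 0;43 -17 115 0;43 -17 115 0;43 -17 115 0'; python3 - <<'E'
from h import *
s=manip.read_state()
R=np.array(s["tcp_rot"]);c=np.array([.6697,-.0003,.196]); print("rel axis in tool",((np.array(s["ee_pos"])-c)@R*1e3).round(1),"yaw",np.degrees(np.arctan2(R[1,0],R[0,0])),s["joints"].round(1))
im,K,D,M=cam("wrist"); save(im,"pics/w2.png")
p=np.array([46,-17.5])
for d in range(2,21,2):
    a=np.radians(d); q=np.array([[np.cos(a),-np.sin(a)],[np.sin(a),np.cos(a)]])@p-p; print("%.1f %.1f 0 %d"%(*q,d),end=";")
E
```

```text
t: 4.05
ee_pos: [0.7099, -0.0328, 0.2316]
tcp_rot: [[0.418, -0.909, -0.001], [-0.909, -0.418, 0.0], [-0.001, 0.001, -1.0]]
ft_force: [0.3, -0.1, 1.2]
opening: 0.0004
rel axis in tool [ 46.3 -22.9 -35.6] yaw -65.31153403493533 [-4.7 10.8 74.8  0.  94.5 60.6]
0.6 1.6 0 2;1.1 3.3 0 4;1.6 4.9 0 6;2.0 6.6 0 8;2.3 8.3 0 10;2.6 9.9 0 12;2.9 11.6 0 14;3.0 13.4 0 16;3.2 15.1 0 18;3.2 16.8 0 20;
```

View pics/w2.png

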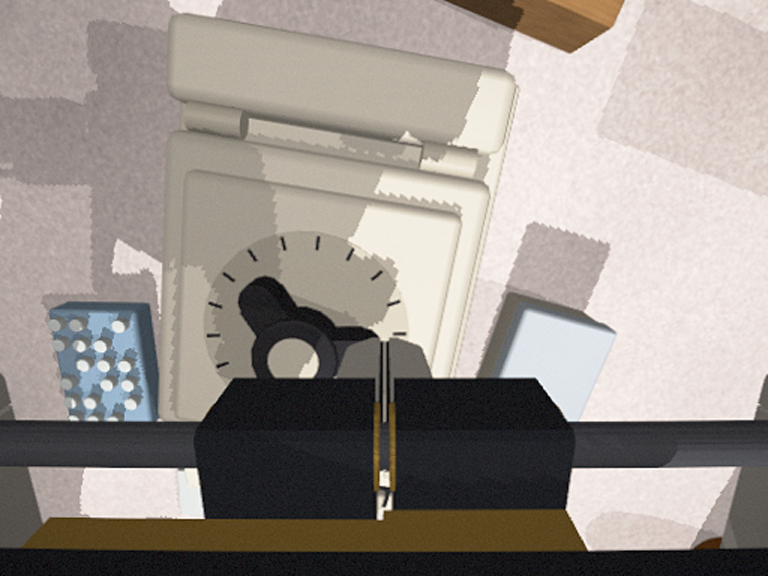

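The finger hangs just on the counter-clockwise side of the right-pointing lobe, at about (240,223) px, as computed. I'll lower it between the lobes.

```bash
python3 -m creep '0 -1 15 0;0 -1 30 0;0 -1 40 0;0 -1 40 0;0 -1 40 0'
```

```text
t: 4.52
ee_pos: [0.7113, -0.0327, 0.1908]
tcp_rot: [[0.418, -0.909, -0.001], [-0.909, -0.418, 0.0], [-0.001, 0.001, -1.0]]
ft_force: [0.5, 0.2, 0.7]
opening: 0.0004
```

```bash
python3 -m creep '0 2 0 0;0 4 0 0;0 6 0 0;0 6 0 0'; python3 -m creep '0.6 1.6 0 2;1.1 3.3 0 4;1.6 4.9 0 6;2 6.6 0 8;2.3 8.3 0 10;2.6 9.9 0 12;2.9 11.6 0 14;3 13.4 0 16;3.2 15.1 0 18;3.2 16.8 0 20'; python3 - <<'E'
from h import *
s=manip.read_state()
R=np.array(s["tcp_rot"]);c=np.array([.6697,-.0003,.196]); print("rel axis in tool",((np.array(s["ee_pos"])-c)@R*1e3).round(1),"yaw",np.degrees(np.arctan2(R[1,0],R[0,0])),"F tool",(np.array(s["ft_force"])@R).round(1))
im,K,D,M=cam("wrist"); save(im[150:384,80:440],"pics/w3.png",2)
E
```

```text
t: 4.85
ee_pos: [0.7059, -0.0354, 0.1922]
tcp_rot: [[0.417, -0.909, 0.001], [-0.909, -0.417, -0.0], [0.0, -0.001, -1.0]]
ft_force: [0.1, 0.4, 0.2]
opening: 0.0005
t: 5.68
ee_pos: [0.6921, -0.0453, 0.1918]
tcp_rot: [[0.08, -0.997, 0.0], [-0.997, -0.08, -0.0], [0.0, -0.0, -1.0]]
ft_force: [0.3, -0.1, -0.0]
opening: 0.0006
rel axis in tool [ 46.6 -18.8   4.2] yaw -85.42368109218418 F tool [ 0.2 -0.3  0. ]
```

View pics/w3.png

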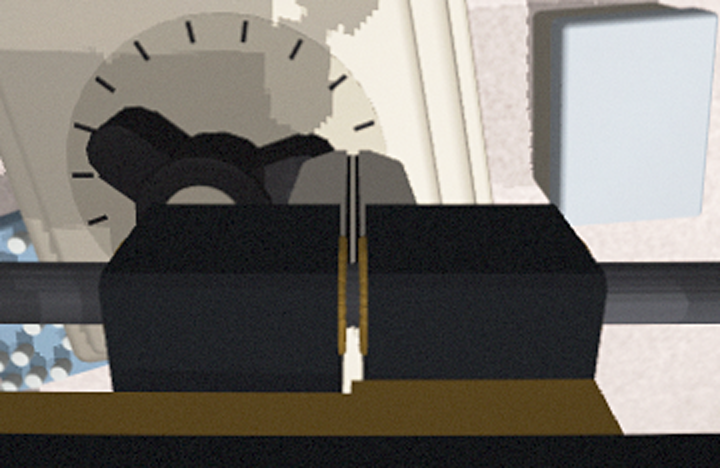

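```bash
python3 - <<'E'
from fit import *
im,K,D,M=cam("wrist"); s=manip.read_state(); R=np.array(s["tcp_rot"]);p=np.array(s["ee_pos"])
o=np.array([80,130]); S=2
A=[]
for th in (175.4,155.4):
    b=cv2.resize(im[130:330,80:280+80],None,fx=S,fy=S,interpolation=cv2.INTER_CUBIC)
    for z,c in((.185,(255,0,0)),(.207,(0,255,0))):
        for q in wheel_poly(.6697,-.0003,th,z): cv2.polylines(b,[np.int32((proj(q,K,D,M)-o+.5)*S)],False,c,1)
    for zz in(0,-.04):
        q=np.array([[x,y,zz] for x,y in((-.0175,-.0075),(.0175,-.0075),(.0175,.0075),(-.0175,.0075))])@R.T+p
        cv2.polylines(b,[np.int32((proj(q,K,D,M)-o+.5)*S)],True,(0,0,255),1)
    A.append(b[:,:400])
save(np.hstack(A),"pics/ov2.png",1)
E
```

```text
(no output)
```

View pics/ov2.png

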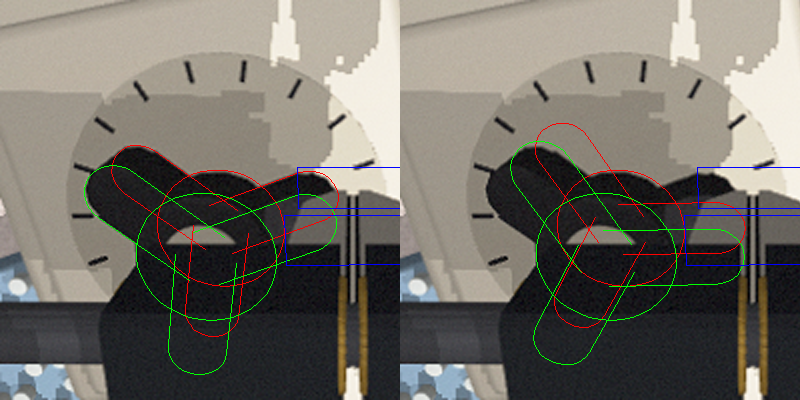

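The wheel is still in its starting click. The fingertip is slimmer than the 15 mm I assumed, so it slipped past outside the lobe's end without touching. I'll go back, come in closer to the axis, and find the contact by force.

```bash
python3 -m creep '-3.2 -7.9 0 -7;-8.4 -15 0 -14;-8.8 -17 0 -20.8;-14 -18 0 -20.8;-19.6 -17.1 0 -20.8;-19.6 -17.1 0 -20.8;-19.6 -17.1 0 -20.8'; cat > st.py <<'E'
from h import *
s=manip.read_state()
R=np.array(s["tcp_rot"]);c=np.array([.6697,-.0003,.196]); print("rel axis in tool",((np.array(s["ee_pos"])-c)@R*1e3).round(1),"yaw",np.degrees(np.arctan2(R[1,0],R[0,0])).round(1),"F tool",(np.array(s["ft_force"])@R).round(1),"q",s["joints"].round(0))
E
python3 st.py; python3 -m creep '0 2 0 0;0 4 0 0;0 6 0 0;0 6 0 0'; python3 st.py;python3 -m creep '0 1 0 0;0 2 0 0;0 2 0 0'; python3 st.py; python3 -m creep '0 1 0 0;0 2 0 0;0 2 0 0'; python3 st.py
```

```text
t: 6.37
ee_pos: [0.7074, -0.0238, 0.1917]
tcp_rot: [[0.428, -0.904, 0.0], [-0.904, -0.428, -0.0], [0.0, -0.0, -1.0]]
ft_force: [0.4, 0.9, 0.2]
opening: 0.0
rel axis in tool [ 37.4 -24.    4.3] yaw -64.6 F tool [-0.6 -0.7 -0.2] q [-4. 11. 78. -0. 91. 61.]
t: 6.7
ee_pos: [0.7019, -0.0272, 0.1917]
tcp_rot: [[0.43, -0.903, 0.0], [-0.903, -0.43, -0.0], [0.0, -0.0, -1.0]]
ft_force: [-0.3, 0.4, -0.3]
opening: 0.0005
rel axis in tool [ 38.1 -17.5   4.3] yaw -64.6 F tool [-0.5  0.1  0.3] q [-4. 10. 79. -0. 91. 60.]
t: 6.95
ee_pos: [0.7003, -0.0278, 0.1916]
tcp_rot: [[0.43, -0.903, 0.0], [-0.903, -0.43, -0.0], [0.0, -0.0, -1.0]]
ft_force: [0.6, 0.2, -0.9]
opening: 0.0007
rel axis in tool [ 38.  -15.8   4.4] yaw -64.5 F tool [ 0.1 -0.6  0.9] q [-4. 10. 79. -0. 91. 60.]
t: 7.2
ee_pos: [0.6985, -0.0286, 0.1916]
tcp_rot: [[0.43, -0.903, -0.0], [-0.903, -0.43, -0.0], [0.0, 0.0, -1.0]]
ft_force: [0.5, 0.3, 0.3]
opening: 0.0008
rel axis in tool [ 37.9 -13.8   4.4] yaw -64.5 F tool [-0.  -0.6 -0.3] q [-4. 10. 80. -0. 91. 60.]
```

```bash
python3 -m creep '0 1 0 0;0 2 0 0;0 2 0 0' >/dev/null; python3 st.py;python3 -m creep '0 1 0 0;0 2 0 0;0 2 0 0' >/dev/null; python3 st.py; python3 -m creep '0 1 0 0;0 2 0 0;0 2 0 0'>/dev/null; python3 st.py
python3 - <<'E'
from h import *
im,K,D,M=cam("wrist"); save(im[170:290,120:320],"pics/w4.png",4)
E
```

```text
rel axis in tool [ 37.9 -11.8   4.4] yaw -64.5 F tool [ 0.1 -0.3 -0.1] q [-5.  9. 80.  0. 91. 60.]
rel axis in tool [37.9 -9.8  4.4] yaw -64.5 F tool [0.4 0.7 0.8] q [-5.  9. 80. -0. 91. 60.]
rel axis in tool [37.9 -7.8  4.4] yaw -64.5 F tool [ 0.6 -0.2 -0.1] q [-5.  9. 80. -0. 91. 60.]
```

View pics/w4.png

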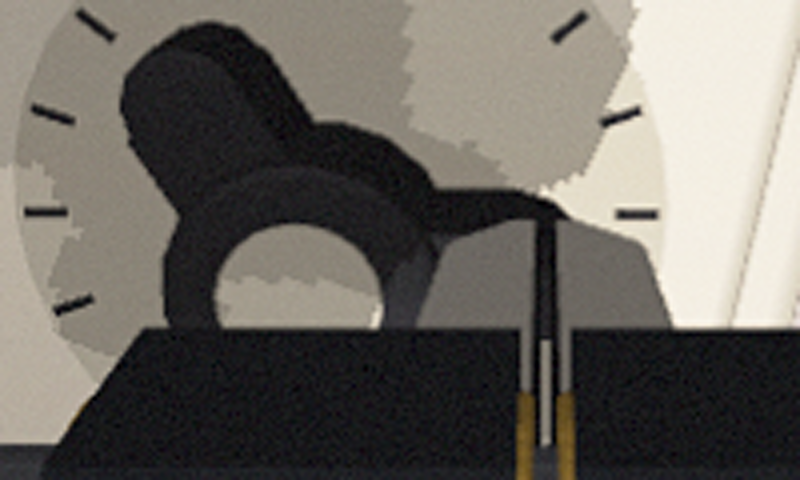

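The finger is at the lobe's position with no force on it, and the picture shows it lying over the lobe. So the real tip is higher than the TCP reading suggests, by about 20 mm. I'll back into the gap, go about 12 mm lower and try again, watching the force.

```bash
python3 -m creep '1 -6 0 0;2 -12 0 0;2 -16 0 0;2 -16 0 0;2 -16 4 0;2 -16 8 0;2 -16 11 0;2 -16 11 0;2 -16 11 0' >/dev/null; python3 st.py;python3 -m creep '0 2 0 0;0 4 0 0;0 4 0 0' >/dev/null; python3 st.py; python3 -m creep '0 1 0 0;0 2 0 0;0 2 0 0'>/dev/null; python3 st.py;python3 -m creep '0 1 0 0;0 2 0 0;0 2 0 0'>/dev/null; python3 st.py;python3 -m creep '0 1 0 0;0 2 0 0;0 2 0 0'; python3 st.py
```

```text
rel axis in tool [ 39.9 -23.7  15.7] yaw -64.5 F tool [-0.3  0.2 -0.4] q [-4. 11. 79. -0. 90. 60.]
rel axis in tool [ 40.  -20.1  15.3] yaw -64.5 F tool [ 1.3 -4.3  2.6] q [-4. 11. 80.  0. 90. 60.]
rel axis in tool [ 40.2 -18.1  15.2] yaw -64.5 F tool [ 3.3 -2.8  0.9] q [-4. 10. 80. -0. 90. 60.]
rel axis in tool [ 40.1 -15.8  15.1] yaw -64.5 F tool [ 0.4 -0.5  0.1] q [-5. 10. 80. -0. 90. 60.]
t: 9.75
ee_pos: [0.6991, -0.0304, 0.1806]
tcp_rot: [[0.43, -0.903, -0.0], [-0.903, -0.43, 0.0], [-0.0, 0.0, -1.0]]
ft_force: [-0.3, -0.0, -0.1]
opening: 0.0003
rel axis in tool [ 39.8 -13.6  15.4] yaw -64.5 F tool [-0.1  0.3  0.1] q [-5. 10. 80.  0. 90. 60.]
```

```bash
python3 - <<'E'
from fit import *
im,K,D,M=cam("wrist"); o=np.array([100,140]); S=2;A=[]
for th in (175.4,155.4):
    b=cv2.resize(im[140:300,100:300],None,fx=S,fy=S,interpolation=cv2.INTER_CUBIC)
    for z,c in((.185,(255,0,0)),(.207,(0,255,0))):
        for q in wheel_poly(.6697,-.0003,th,z): cv2.polylines(b,[np.int32((proj(q,K,D,M)-o+.5)*S)],False,c,1)
    A.append(b)
save(np.hstack(A),"pics/ov3.png",1)
E
```

```text
(no output)
```

View pics/ov3.png

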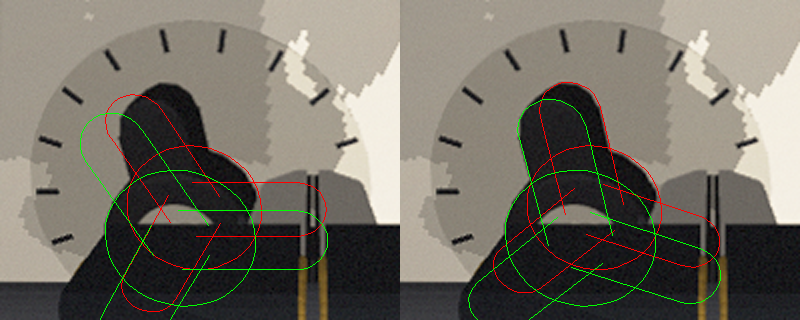

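The wheel moved exactly one click; the 155.4° model matches. Repeating the same relative finger pose turned by 20° each time should give the next clicks. I'll check the angle numerically after each one.

```bash
cat > ang.py <<'E'
from fit import *
def ang():
    im,K,D,M=cam("wrist"); dark=(im.max(2)<62).astype(int)
    t=np.linspace(0,2*np.pi,60)
    Rm=np.zeros(dark.shape,np.uint8); cv2.fillPoly(Rm,[np.int32(proj(np.c_[.6697+.052*np.cos(t),-.0003+.052*np.sin(t),np.full(60,.196)],K,D,M)*16)],1,cv2.LINE_8,4)
    hub=proj([[.6697,-.0003,.207]],K,D,M)[0]; Rm[int(hub[1])-12:]=0
    best=[]
    for th in np.arange(0,120,1.):
        m=np.zeros(dark.shape,np.uint8)
        for z in(.185,.196,.207):
            for q in wheel_poly(.6697,-.0003,th,z): cv2.fillPoly(m,[np.int32(proj(q,K,D,M)*16)],1,cv2.LINE_8,4)
        best.append((((m!=dark)*Rm).sum()/Rm.sum(),th))
    best.sort(); f,th=best[0]
    print("lobe dir mod120 %.0f (cost %.3f, next %s) -> clicks from start mod 6: %.2f"%(th,f,[b[1] for b in best[1:4]],((175.4-th)%120)/20))
if __name__=="__main__": ang()
E
python3 ang.py; python3 - <<'E'
import numpy as np
p=np.array([40,-14.])
for d in range(2,21,2):
    a=np.radians(d); q=np.array([[np.cos(a),-np.sin(a)],[np.sin(a),np.cos(a)]])@p-p; print("%.1f %.1f 0 %d"%(*q,d),end=";")
E
```

```text
lobe dir mod120 34 (cost 0.049, next [np.float64(35.0), np.float64(36.0), np.float64(37.0)]) -> clicks from start mod 6: 1.07
0.5 1.4 0 2;0.9 2.8 0 4;1.2 4.3 0 6;1.6 5.7 0 8;1.8 7.2 0 10;2.0 8.6 0 12;2.2 10.1 0 14;2.3 11.6 0 16;2.4 13.0 0 18;2.4 14.5 0 20;
```

```bash
python3 -m creep '0.5 1.4 0 2;0.9 2.8 0 4;1.2 4.3 0 6;1.6 5.7 0 8;1.8 7.2 0 10;2 8.6 0 12;2.2 10.1 0 14;2.3 11.6 0 16;2.4 13 0 18;2.4 14.5 0 20'; python3 st.py; python3 ang.py; python3 st.py
```

```text
t: 10.68
ee_pos: [0.6874, -0.0385, 0.1805]
tcp_rot: [[0.094, -0.996, 0.0], [-0.996, -0.094, 0.0], [-0.0, -0.0, -1.0]]
ft_force: [0.8, 0.2, 0.3]
opening: 0.0007
rel axis in tool [ 39.7 -14.1  15.5] yaw -84.6 F tool [-0.2 -0.8 -0.3] q [-5.  9. 82.  0. 89. 79.]
lobe dir mod120 23 (cost 0.061, next [np.float64(24.0), np.float64(22.0), np.float64(25.0)]) -> clicks from start mod 6: 1.62
rel axis in tool [ 39.8 -13.9  15.5] yaw -84.8 F tool [-0.1 -0.7 -0.8] q [-5.  9. 82.  0. 89. 79.]
```

```bash
python3 - <<'E'
from fit import *
im,K,D,M=cam("wrist"); o=np.array([100,130]); S=2;A=[]
for th in (135.4,144):
    b=cv2.resize(im[130:290,100:300],None,fx=S,fy=S,interpolation=cv2.INTER_CUBIC)
    for z,c in((.185,(255,0,0)),(.207,(0,255,0))):
        for q in wheel_poly(.6697,-.0003,th,z): cv2.polylines(b,[np.int32((proj(q,K,D,M)-o+.5)*S)],False,c,1)
    A.append(b)
save(np.hstack(A),"pics/ov4.png",1)
E
```

```text
(no output)
```

View pics/ov4.png

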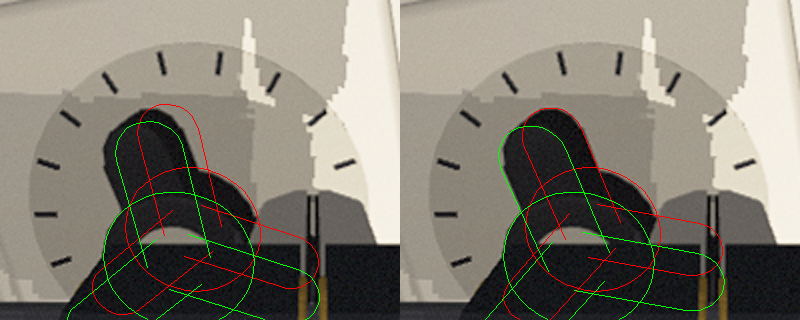

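The wheel is at about 31°, the unstable half-way point, so contact runs about 11° ahead of the tool's x axis, which fits the full 35x15 mm finger. Turning the tool 44° more puts the contact at about 75°, past the 70° half-way point and short of the fourth click at 80°.

```bash
for i in 1; do :; done; python3 -m creep '0.5 1.4 0 2;0.9 2.8 0 4;1.2 4.3 0 6;1.6 5.7 0 8;1.8 7.2 0 10;2 8.6 0 12;2.2 10.1 0 14;2.3 11.6 0 16;2.4 13 0 18;2.4 14.5 0 20' >/dev/null; python3 st.py; python3 ang.py;  python3 -m creep '0.5 1.4 0 2;0.9 2.8 0 4;1.2 4.3 0 6;1.6 5.7 0 8;1.8 7.2 0 10;2 8.6 0 12;2.2 10.1 0 14;2.3 11.6 0 16;2.4 13 0 18;2.4 14.5 0 20' >/dev/null; python3 st.py; python3 ang.py
```

```text
rel axis in tool [ 39.8 -14.1  15.5] yaw -104.5 F tool [-0.8 -1.9  0.3] q [-6.  7. 84.  0. 89. 99.]
lobe dir mod120 5 (cost 0.069, next [np.float64(6.0), np.float64(4.0), np.float64(7.0)]) -> clicks from start mod 6: 2.52
rel axis in tool [ 39.9 -14.2  15.5] yaw -124.5 F tool [-1.2 -1.6  0.9] q [ -6.   5.  86.  -0.  89. 119.]
lobe dir mod120 107 (cost 0.073, next [np.float64(106.0), np.float64(108.0), np.float64(109.0)]) -> clicks from start mod 6: 3.42
```

```bash
python3 -m creep '0.5 1.4 0 2;0.9 2.8 0 4;1.1 3.5 0 5;1.1 3.5 0 5;1.1 3.5 0 5' >/dev/null; python3 st.py; python3 ang.py
```

```text
rel axis in tool [ 40.1 -13.9  15.5] yaw -129.4 F tool [-0.6  0.  -0.9] q [ -6.   5.  86.  -0.  89. 124.]
lobe dir mod120 95 (cost 0.060, next [np.float64(96.0), np.float64(94.0), np.float64(97.0)]) -> clicks from start mod 6: 4.02
```

The wheel snapped into the fourth click (4.02). I'll back off, lift, and check from above.

```bash
python3 -m creep '0 -3 0 0;0 -6 0 0;0 -6 0 0;0 -6 -30 0;0 -6 -70 0;0 -6 -110 0;0 -6 -150 0;0 -6 -150 0;0 -6 -150 0;0 -6 -150 0'; python3 ang.py; python3 - <<'E'
from fit import *
im,K,D,M=cam("wrist"); print(fit_wheel(im,K,D,M,(.6697,-.0003),(85,95,105)))
save(im,"pics/w5.png")
for r in manip.find_in("wrist","start_key_top")[:2]: print(r, at_z(r["uv"],.083,K,D,M))
E
```

```text
t: 13.85
ee_pos: [0.6597, -0.044, 0.3298]
tcp_rot: [[-0.636, -0.772, -0.001], [-0.772, 0.636, 0.0], [0.0, 0.001, -1.0]]
ft_force: [-0.6, 0.7, -0.1]
opening: 0.0002
lobe dir mod120 93 (cost 0.059, next [np.float64(95.0), np.float64(92.0), np.float64(94.0)]) -> clicks from start mod 6: 4.12
(array([ 6.69775309e+02, -4.40978503e-02,  9.52510634e+01]), np.float64(0.11753111267592001))
{'uv': [348.0, 215.4], 'conf': 0.82} [ 0.50412309 -0.106092    0.083     ]
```

View pics/w5.png

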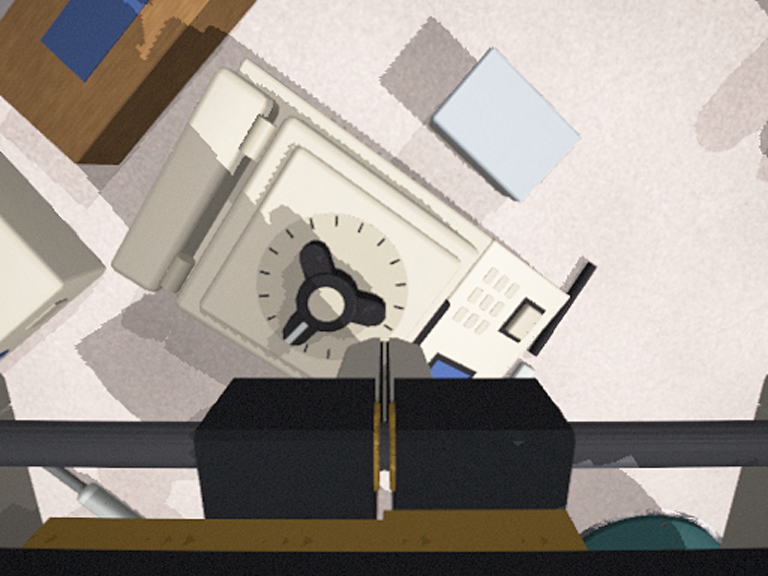

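The overhead check is clean: the marked lobe is at 95.25°, which is 80.2° from the start, so it rests in the fourth click. The picture shows the key at about (348,215) px, which gives (0.504, -0.106, 0.083) and agrees with the model. I'll move above it.

```bash
python3 -m creep '153 85 0 -54.6;153 85 0 -54.6;153 85 0 -54.6;153 85 0 -54.6;153 85 0 -54.6;153 85 0 -54.6;153 85 0 -54.6;153 85 0 -54.6;153 85 0 -54.6;153 85 0 -54.6'; python3 st.py; python3 - <<'E'
from h import *
im,K,D,M=cam("wrist"); save(im,"pics/w6.png")
for r in manip.find_in("wrist","start_key_top")[:2]: print(r, at_z(r["uv"],.0835,K,D,M))
E
```

```text
t: 14.83
ee_pos: [0.4966, -0.1078, 0.3298]
tcp_rot: [[0.258, -0.966, -0.001], [-0.966, -0.258, 0.0], [-0.001, 0.001, -1.0]]
ft_force: [0.1, -0.2, 1.2]
opening: 0.0005
rel axis in tool [  59.3  195.1 -133.7] yaw -75.1 F tool [ 0.2 -0.1 -1.2] q [-15. -14.  90.   0. 104.  60.]
{'uv': [251.8, 161.3], 'conf': 0.73} [ 0.49863069 -0.10195102  0.0835    ]
{'uv': [202.5, 14.5], 'conf': 0.49} [0.67081707 0.01064117 0.0835    ]
```

View pics/w6.png

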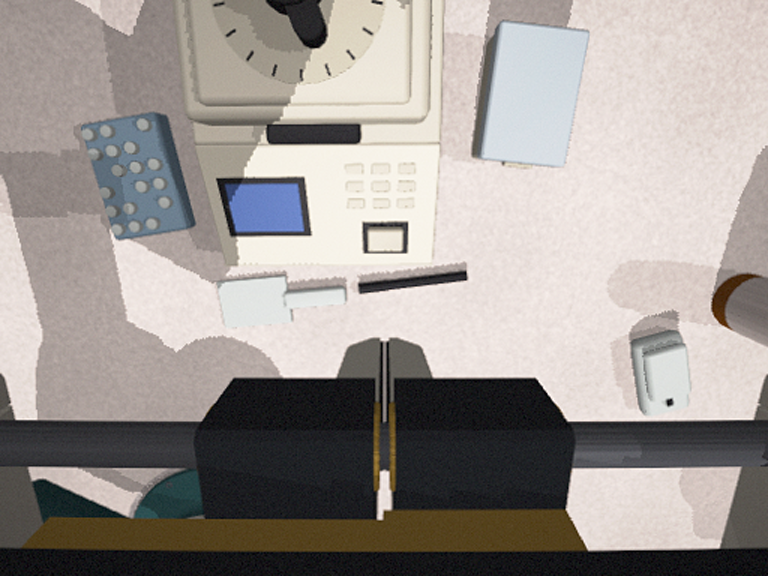

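The key is centred at about (256.7,158.7) px, so it lines up sideways with the fingers. I'll convert that into tool coordinates and then lower.

```bash
python3 - <<'E'
from h import *
s=manip.read_state(); im,K,D,M=cam("wrist")
P=at_z((256.7,158.7),.0835,K,D,M); print(P, (P-np.array(s["ee_pos"]))@np.array(s["tcp_rot"])*1e3)
E
python3 -m creep '0 0 40 0;0 0 80 0;0 0 120 0;0 0 160 0;0 0 195 0;0 0 215 0;0 0 225 0;0 0 225 0;0 0 225 0'; python3 st.py
```

```text
[ 0.50442933 -0.1080572   0.0835    ] [  2.25796793  -7.54013624 246.60489511]
t: 15.73
ee_pos: [0.4971, -0.1079, 0.1065]
tcp_rot: [[0.26, -0.966, 0.001], [-0.966, -0.26, -0.0], [0.0, -0.001, -1.0]]
ft_force: [-0.8, -0.5, 1.3]
opening: 0.0007
rel axis in tool [ 59.1 194.7  89.4] yaw -75.0 F tool [ 0.3  0.9 -1.3] q [-15. -12. 109.   0.  83.  60.]
```

```bash
python3 -m creep '2 0 8 0;2 0 16 0;2 0 24 0;2 0 24 0;2 0 24 0'>/dev/null; python3 st.py; python3 -m creep '0 0 4 0;0 0 8 0;0 0 12 0;0 0 12 0'>/dev/null; python3 st.py; python3 -m creep '0 0 2 0;0 0 4 0;0 0 4 0'>/dev/null; python3 st.py;  python3 -m creep '0 0 2 0;0 0 3 0;0 0 3 0'; python3 st.py
```

```text
rel axis in tool [ 60.8 195.1 115. ] yaw -74.9 F tool [-0.2 -0.1  0.2] q [-15. -11. 111.   0.  81.  60.]
rel axis in tool [ 60.7 195.2 127.6] yaw -74.9 F tool [0.4 0.6 0.6] q [-15. -11. 112.  -0.  79.  60.]
rel axis in tool [ 60.9 195.1 130.8] yaw -74.9 F tool [-0.7  1.   0.2] q [-15. -11. 112.  -0.  79.  60.]
t: 16.98
ee_pos: [0.4972, -0.1098, 0.0623]
tcp_rot: [[0.26, -0.966, -0.0], [-0.966, -0.26, 0.0], [-0.0, 0.0, -1.0]]
ft_force: [-0.2, -0.2, -0.9]
opening: 0.0003
rel axis in tool [ 60.8 195.  133.7] yaw -74.9 F tool [0.2 0.3 0.9] q [-15. -10. 112.   0.  79.  60.]
```

```bash
for i in 1 ; do python3 -m creep '0 0 1 0;0 0 2 0;0 0 2 0'>/dev/null; python3 st.py; done; python3 -m creep '0 0 1 0;0 0 2 0;0 0 2 0'>/dev/null; python3 st.py; python3 -m creep '0 0 1 0;0 0 2 0;0 0 2 0'>/dev/null; python3 st.py
```

```text
rel axis in tool [ 60.9 194.9 135.3] yaw -74.9 F tool [-0.4 -0.3 -3.1] q [-15. -10. 112.   0.  78.  60.]
rel axis in tool [ 60.9 194.9 137.3] yaw -74.9 F tool [ 1.  -1.5 -4.3] q [-15. -10. 112.   0.  78.  60.]
rel axis in tool [ 60.9 194.8 139.1] yaw -74.9 F tool [-0.1 -1.4 -5.4] q [-15. -10. 112.   0.  78.  60.]
```

```bash
python3 -m creep '0 0 1 0;0 0 1 0;0 0 1 0'>/dev/null; python3 st.py; python3 -m creep '0 0 1 0;0 0 1 0;0 0 1 0'>/dev/null; python3 st.py
```

```text
rel axis in tool [ 61.  194.7 139.3] yaw -74.9 F tool [ -1.5   1.1 -12.3] q [-15. -10. 112.   0.  78.  60.]
rel axis in tool [ 61.  194.6 139.5] yaw -74.9 F tool [ -3.4   3.7 -20.4] q [-15. -10. 112.   0.  78.  60.]
```

The force jumped from 5 N to 20 N with hardly any more travel, so the key is on its hard stop after about 4.5 mm of vertical travel. I'll release straight up and check the end state.

```bash
python3 -m creep '0 0 -4 0;0 0 -10 0;0 0 -30 0;0 0 -60 0;0 0 -100 0;0 0 -140 0;0 0 -180 0;0 0 -215 0;0 0 -245 0;0 0 -275 0'; python3 -m creep '0 -165 0 0;0 -165 0 0;0 -165 0 0;0 -165 0 0;0 -165 0 0;0 -165 0 0;0 -165 0 0'; python3 st.py; python3 - <<'E'
from fit import *
im,K,D,M=cam("wrist"); print(fit_wheel(im,K,D,M,(.6697,-.0003),(75,85,95,105,115))); save(im,"pics/w7.png")
E
```

```text
t: 19.07
ee_pos: [0.4969, -0.1097, 0.3312]
tcp_rot: [[0.26, -0.966, -0.0], [-0.966, -0.26, -0.0], [0.0, 0.0, -1.0]]
ft_force: [1.0, 0.4, -0.1]
opening: 0.0004
t: 19.65
ee_pos: [0.6563, -0.0669, 0.329]
tcp_rot: [[0.26, -0.965, -0.001], [-0.965, -0.26, 0.0], [-0.0, 0.001, -1.0]]
ft_force: [-0.3, -0.2, 0.1]
opening: 0.0001
rel axis in tool [  60.7   30.4 -133. ] yaw -74.9 F tool [ 0.2  0.3 -0.1] q [ -8.   5.  73.  -0. 103.  67.]
(array([6.69755580e+02, 3.25486488e-02, 9.50222310e+01]), np.float64(0.11656569259531796))
```

View pics/w7.png

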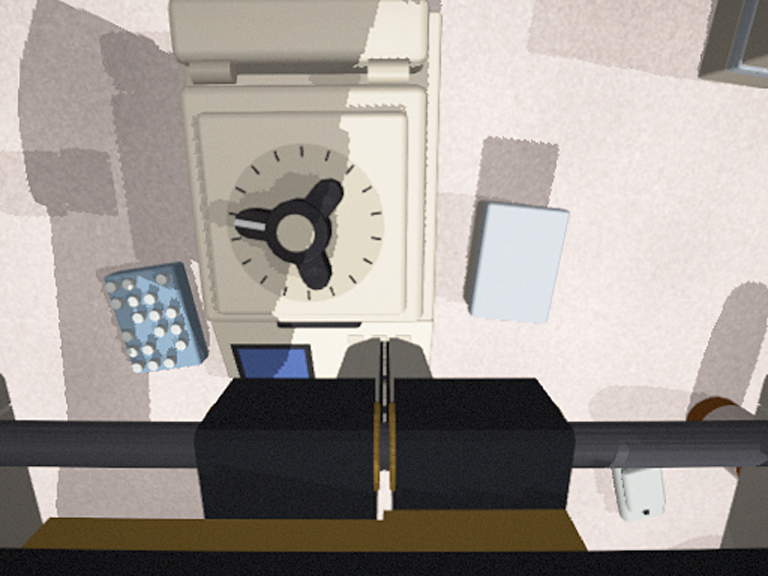

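The marked lobe points left at 95.0°, which is 80.4° clockwise of the start. The lid is shut, the neighbours stand where they were, and nothing is touched.

```bash
python3 -c "
from station import manip
print(manip.sign_off())"
```

```text
the job is handed in; nothing more can be done
None
```

The wheel was pushed exactly four clicks clockwise, then the start key was pressed fully down and released. I handed the job in at about 20 s of the 70 s allowed.

- **Wheel:** The marked lobe went from 175.4° to 95.0°, about 80.4° clockwise, as fitted in the wrist camera image. By the cycler's yaw it started in click 1, so it now rests in click 5. I checked this after backing off and again after pressing the key. The shut fingertips pushed on one lobe; nothing was gripped.
- **Start key:** Contact came at about the expected height, and the spring force rose from 3 to 5.4 N over about 4.5 mm of vertical travel. It then jumped to 20 N on the hard stop. I lifted straight off afterwards. I did not see the key come back up, because the gripper hid it in the last picture.
- **Surroundings:** In the last picture the lid is shut, and the tube rack and tip box look unmoved. The paddle, marker, scanner and pipette were not checked at the end; no force was felt away from the wheel and key.

**What disagreed:**
- **Missed pushes:** The first two tries touched nothing, because the real fingertip is about 20 mm above where the TCP (tool point) reading puts it. I found that from the image and the missing force, and going lower fixed it.
- **Half-way readings:** During the push the angle sometimes read half-way between clicks because the finger was holding the lobe there. It snapped into each next click as the push went on.

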